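Shut the draft shield and tare the balance

ROBOT

A 6-joint arm with a two-finger parallel gripper is mounted at the origin on a cart in front of the work surface, level with it; the furniture and walls round the work are solid. World frame = base frame: x ahead of the robot, y to its left, z up, the work surface at z = 0. Lengths are in m, angles in rad, forces in N, time in s.
With the tool pointing down it reaches from about 0.275 to 1 m from the base axis. Payload 8.4 kg.
Tool frame: the origin (TCP) lies at the very end of the fingers, on their centre line; the grasp point (between the pads) lies 19 mm behind it; z points along the fingers, y is the line along which they close (so a half turn about z gives the same grasp; the last joint's range is limited). The gripper opens to 85 mm and grips with 20 to 120 N. Pads are 22 mm wide; open, the fingers measure 114 mm over their backs; the gripper's body (76 mm by 85 mm) begins 54 mm behind the grasp point. The pads swing forward as they close: fully open they stand 13 mm farther back than shut.
Start: joints at [1.215, 0.353, 1.633, -0, 1.155, -0.002], TCP at [0.217, 0.586, 0.231] pointing down, gripper open.
Joint ranges: [-2.63, 2.63], [-0.92, 2.1], [0.06, 2.66], [-1.3, 4.44], [0, 2.69], [-3.02, 3.02]. Speed limits (rad/s): [2.22, 2.22, 2.79, 3.14, 3.14, 3.14].

INTERFACE

Orientations are given as a unit quaternion [w, x, y, z].
In Python, from station import * gives the robot as it stands. The module is installed in compiled form; this text tells all that it offers.
- The arm moves only by the shell command python3 -m jog 'ROWS' [FORCE]. ROWS is JSON, a list of rows, each an object with "translation": the shift along the tool's x, y, z in m, a list of three; "rotation": the turn, a rotation vector about the tool's x, y, z in degrees, a list of three; "hand": the closure, from -1 (fully open) to 1 (shut). In form: [{"translation": [dx, dy, dz], "rotation": [ax, ay, az], "hand": hand}, ...]. A call has 1 to 20 rows; each row is the pose to reach, as a shift and turn from the pose commanded when the call began, along the tool's axes at that moment; what a row does not reach only later rows make up. A row lasts 1/10 s, in which the tool goes at most 50 mm and 8.59 degrees, less where a joint would pass 70% of its speed; a pose out of reach is approached as far as the arm can. A call with a gripper value outside its range is refused whole. The fingers move at their own pace and stop on an object; FORCE is the grip in N (left out, the last holds). Time passes only in rows, so rows that repeat a pose let the fingers close. It gives the time, the measured TCP pose, the force and the opening at its end, in the units of the state.
- get_state(): the state, without advancing time (a new reading comes with each control period).
- get_image(name): name is "side" or "top" or "wrist"; returns a dict with "frame" (384x512x3 uint8, red, green, blue), "z_map" (384x512 float32, m along the optical axis (not along the pixel's ray), 0 where there is no reading), "mtx" (3x3 intrinsics, pixels), "R" (3x3) and "t" (3): a world point X has camera coordinates R X + t. Camera axes: x right, y down, z forward; pixel columns grow to the right and rows downward; lengths in m; the calibration is good to about 2 mm. A picture is of the moment at which its call begins.
- job_done(): hands the job in, once; it reports no verdict.
The state is a dict: "time_s": time; "qpos": joint angles; "joint_vel": joint speeds; "joint_efforts": joint torques, N m; "tcp_pos": TCP position; "tool_rot": TCP orientation; "contact_force": force on the tool from outside, world axes, zero at the start; "moment": the same for the moment, N m; "gripper_width": opening from 0.0 (shut) to 1.0 (fully open).
Only numpy, scipy, OpenCV 4.12 (cv2) and the standard library are available. Lean on these libraries where they do the work, as an engineer would, in place of code of your own. Each camera call takes 0.05 s, during which the arm holds its last target. There are 200 camera calls.

TASK

The empty beaker is already on the balance's pan. Get the balance ready for weighing: with a fingertip, gently push the open glass door on its left side and the glass roof panel fully shut (they slide towards you, either one first), and only when both are shut press the blue tare key all the way down and let it go. Do not lean hard on the balance, and leave the beaker and the jars standing where they are.

Things in the scene. Friction and masses are not known exactly. Their poses are not given: they have to be found in the camera images.
- balance: White lab balance, 356 mm deep (x), 249 mm wide over its door handles, 209 mm high, fixed. Origin: under its middle, on the desk; keypad front faces its -x, its left side is +y, z up. Glass chamber: x -76 to 76, y -100 to 100 mm, up to z 191 mm; the housing behind it reaches z 181 mm, the open doors slide back along and over it. The right-hand door is shut and fixed.
- side_slide (a joint): Left glass door, sliding along the balance's x: 0 m fully shut (at its stop, towards the robot), up to 0.10 m open (backwards, +x). Stays where it is left; about 1.2 N of friction plus 4 N per m/s.
- side_handle (a point): Centre of the left door's upright black handle strip, 4 mm under its upper end; moves with the door, axes as the balance's. The strip is 10 mm thick (x), stands out from y 98 to 125 mm (this point: 111.5 mm), and reaches from z 82 to 190 mm. To shut, push its back (+x) face towards the balance's -x. Shut, this point is at x -68 mm in the balance's frame.
- top_slide (a joint): Glass roof panel, sliding along the balance's x: 0 m fully shut (at its stop, towards the robot), up to 0.10 m open (backwards, +x). Stays where it is left; about 1.2 N of friction plus 4 N per m/s.
- top_handle (a point): Centre of the black handle bar on the roof panel near its front edge; moves with the panel, axes as the balance's. The bar is 10 mm thick (x), 70 mm wide (y), from z 189 to 209 mm; the panel's glass (upper face z 191 mm) continues behind it. To shut, push the bar's back (+x) face towards the balance's -x. Shut, this point is at x -68 mm, y 0 in the balance's frame.
- tare_slide (a joint): Blue tare key: 0 up, 0.004 m fully pressed down; springs back by itself. 1.4 N starts it, 4.2 N holds it fully down.
- tare_key (a point): Centre of the top face of the blue tare key in the middle of the keypad: 26 mm (x) by 42 mm (y), top 50.5 mm above the desk, 6 mm above the keypad; at x -158 mm, y 0 in the balance's frame, axes as the balance's. The tilted display begins 36 mm behind this point, the chamber's front glass 84 mm behind it. Press straight down.
- beaker: Empty clear beaker, 53 mm wide, 63 mm high, standing loose on the round pan (pan top 70 mm above the desk). Origin: centre of its underside.
- jar_white: Loose sample jar with a whitish lid, 46 mm wide, 58 mm high, on the desk to the left of the balance's front. Origin: centre of its underside.
- jar_yellow: Loose sample jar with a yellow lid, 55 mm wide, 68 mm high, on the desk to the right of the balance. Origin: centre of its underside.
Mind the look-alikes: they are no part of the job. Leave any orange look-alike of the jar_white alone. There is more than one size of the jar_yellow; the one meant has the size given above.

How it is judged:
By the outcome, as a careful person would: the job done as asked, in the order asked, and still so for the second after the job is handed in, with the robot touching nothing.
It also fails if it takes over 51 s, if anything falls off the work surface, if the arm or the gripper's body presses on something with over 40 N, if the wrist force passes 120 N, or if a joint passes its speed limit or range.

## Working session

There is one attempt and no reset: what is moved stays moved. The work goes in short steps, Python scripts to look and compute and a shell command to move; the robot and the scene stay as the last step left them, time stands still between calls to the robot, and variables do not carry over. Pictures are saved under pics/ and viewed, on a budget of 10 in all, crops included, one or two more only if the job needs it, and the job is handed in when it is done.

```bash
mkdir -p pics
python3 - <<'E'
from station import *
import cv2,numpy as np
s=get_state();print({k:np.round(v,3).tolist() for k,v in s.items()})
for n in("side","top"):
    d=get_image(n);np.savez(f"{n}0.npz",**d);cv2.imwrite(f"pics/{n}0.png",cv2.resize(d["frame"][:,:,::-1],(768,576)))
    print(n,np.round(d["mtx"],1).tolist(),np.round(d["R"],3).tolist(),np.round(-d["R"].T@d["t"],3))
E
```

```text
{'time_s': 0.0, 'qpos': [1.215, 0.354, 1.634, -0.0, 1.155, -0.002], 'joint_vel': [-0.001, -0.001, -0.002, -0.001, 0.0, -0.001], 'joint_efforts': [0.001, -60.526, -34.206, 0.0, 0.009, -0.0], 'tcp_pos': [0.216, 0.586, 0.231], 'tool_rot': [-0.0, 0.176, 0.984, -0.001], 'contact_force': [-0.332, 0.166, -0.193], 'moment': [-0.006, 0.018, 0.015], 'gripper_width': 0.999}
side [[432.7, 0.0, 263.7], [0.0, 432.7, 196.5], [0.0, 0.0, 1.0]] [[0.432, 0.902, 0.005], [0.764, -0.363, -0.533], [-0.479, 0.234, -0.846]] [ 0.959 -0.463  0.95 ]
top [[418.9, 0.0, 257.6], [0.0, 418.9, 189.9], [0.0, 0.0, 1.0]] [[-0.434, -0.901, -0.003], [-0.689, 0.334, -0.643], [0.58, -0.277, -0.766]] [-0.113  0.036  0.985]
```

View pics/side0.png

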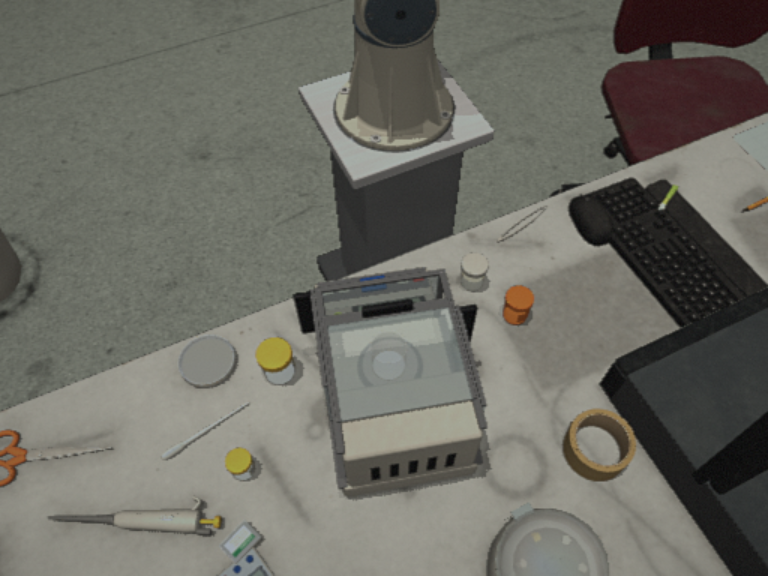

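View pics/top0.png

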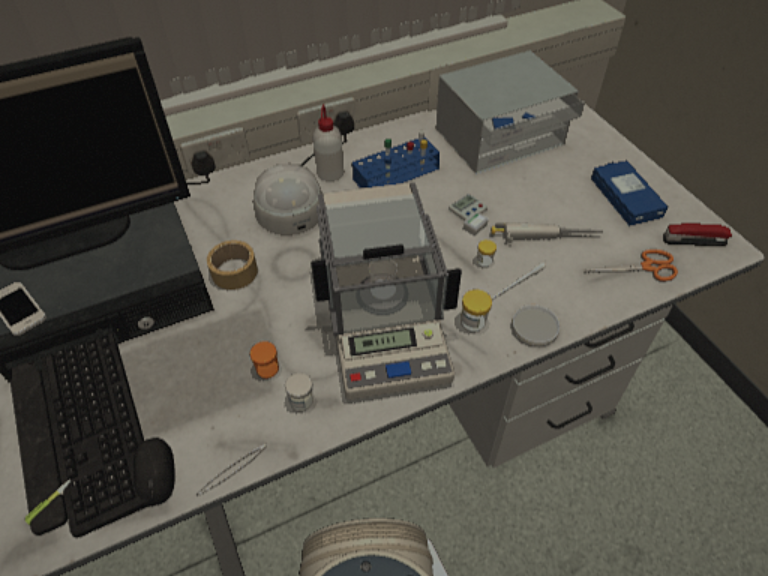

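The side view shows the left-door handle at about (466,320), the roof bar at (388,308) and the fixed right handle at (305,312). The top view shows the left handle at (320,280), the roof bar at (384,251), the right handle at (452,288), the tare key at (398,369), and the white jar at (299,390) with its orange look-alike at (264,360). Next I measure the handles and the key.

```bash
cat > h.py <<'E'
import numpy as np,cv2
def world(d,u,v,z):
    d_=d["R"].T@np.linalg.inv(d["mtx"])@np.array([u,v,1.]);c=-d["R"].T@d["t"]
    return c+d_*(z-c[2])/d_[2]
def blobs(d,kind,box,n=4):
    x0,y0,x1,y1=box;hsv=cv2.cvtColor(d["frame"],cv2.COLOR_RGB2HSV)
    m=cv2.inRange(hsv,(0,0,0),(180,255,45)) if kind=="black" else cv2.inRange(hsv,(105,120,50),(125,255,255))
    k=np.zeros_like(m);k[y0:y1,x0:x1]=m[y0:y1,x0:x1]
    N,L,S,C=cv2.connectedComponentsWithStats(k)
    out=[]
    for i in sorted(range(1,N),key=lambda i:-S[i,4])[:n]:
        if S[i,4]<25: continue
        yy,xx=np.where(L==i);z=d["z_map"][yy,xx];ok=z>0
        r=np.stack([xx,yy,np.ones(len(xx))])*z;P=(d["R"].T@(np.linalg.inv(d["mtx"])@r-d["t"][:,None])).T[ok]
        out.append((S[i].tolist(),C[i].round(1),P,L==i))
    return out
E
python3 - <<'E'
from h import *
for n,bx in(("top",(200,150,320,270)),("side",(190,175,325,230))):
    d=np.load(n+"0.npz")
    for k in("black","blue"):
        for s,c,P,m in blobs(d,k,bx):
            print(n,k,s,c,"med",np.median(P,0).round(3),"p5",np.percentile(P,5,0).round(3),"p95",np.percentile(P,95,0).round(3))
            for z in ((.209,) if k=="black" else (.0505,)): print("   ray",world(d,*c,z).round(4))
            if k=="black":
                r=cv2.minAreaRect(np.argwhere(m)[:,::-1].astype(np.float32));print("   corners",[(p.round(0).tolist()) for p in cv2.boxPoints(r)])
E
```

```text
top black [208, 173, 12, 29, 255] [213.5 186.7] med [ 0.586 -0.169  0.143] p5 [ 0.582 -0.18   0.09 ] p95 [ 0.591 -0.158  0.187]
   ray [ 0.5305 -0.1526  0.209 ]
   corners [[207.0, 174.0], [216.0, 173.0], [220.0, 201.0], [211.0, 202.0]]
top black [296, 180, 11, 26, 219] [301.1 192.4] med [ 0.468 -0.368  0.143] p5 [ 0.464 -0.378  0.092] p95 [ 0.471 -0.357  0.186]
   ray [ 0.4218 -0.3354  0.209 ]
   corners [[296.0, 205.0], [298.0, 179.0], [307.0, 180.0], [304.0, 206.0]]
top black [242, 163, 27, 10, 166] [254.8 167.7] med [ 0.548 -0.272  0.204] p5 [ 0.539 -0.303  0.194] p95 [ 0.557 -0.243  0.212]
   ray [ 0.5436 -0.2702  0.209 ]
   corners [[241.0, 166.0], [268.0, 163.0], [269.0, 170.0], [242.0, 173.0]]
top black [220, 182, 9, 42, 130] [224.5 205.7] med [ 0.518 -0.174  0.109] p5 [ 0.516 -0.205  0.062] p95 [ 0.636 -0.17   0.177]
   ray [ 0.4648 -0.154   0.209 ]
   corners [[218.0, 182.0], [224.0, 182.0], [229.0, 223.0], [222.0, 223.0]]
top blue [257, 241, 17, 11, 139] [265.2 246. ] med [ 0.412 -0.237  0.052] p5 [ 0.401 -0.255  0.048] p95 [ 0.425 -0.219  0.055]
   ray [ 0.4132 -0.2368  0
[... 256 characters left out ...]
[196, 194, 14, 28, 257] [203.  207.2] med [ 0.473 -0.371  0.148] p5 [ 0.469 -0.38   0.093] p95 [ 0.476 -0.362  0.187]
   ray [ 0.5102 -0.3778  0.209 ]
   corners [[196.0, 195.0], [206.0, 194.0], [210.0, 220.0], [199.0, 222.0]]
side black [307, 203, 11, 24, 130] [312.5 211.4] med [ 0.592 -0.168  0.169] p5 [ 0.586 -0.178  0.117] p95 [ 0.594 -0.162  0.187]
   ray [ 0.6124 -0.1854  0.209 ]
   corners [[307.0, 205.0], [317.0, 202.0], [322.0, 224.0], [312.0, 226.0]]
side black [292, 186, 4, 13, 26] [293.  192.7] med [ 0.521 -0.177  0.141] p5 [ 0.519 -0.182  0.122] p95 [ 0.526 -0.174  0.179]
   ray [ 0.5567 -0.1998  0.209 ]
   corners [[292.0, 198.0], [292.0, 186.0], [295.0, 186.0], [295.0, 198.0]]
```

```bash
cat >> h.py <<'E'
YAW=np.deg2rad(-15.2);O=np.array([.565,-.279]);BR=np.array([[np.cos(YAW),-np.sin(YAW)],[np.sin(YAW),np.cos(YAW)]])
def tool_shift(s,bx,by,z):
    from scipy.spatial.transform import Rotation as Ro
    R=Ro.from_quat(np.roll(s["tool_rot"],-1)).as_matrix();t=np.r_[O+BR@[bx,by],z]
    return (R.T@(t-s["tcp_pos"])).round(4),Ro.from_matrix(R).as_euler("ZYX",degrees=True).round(1)
def bal(s): return np.r_[BR.T@(np.array(s["tcp_pos"][:2])-O),s["tcp_pos"][2]].round(4)
E
python3 - <<'E'
from h import *
from station import get_state
s=get_state();print(tool_shift(s,.04,.122,.29),tool_shift(s,-.02,.3,.29),bal(s))
for n in("top","side"):
    d=np.load(n+"0.npz");v,u=np.indices((384,512));z=d["z_map"].ravel();r=np.stack([u.ravel(),v.ravel(),np.ones(z.size)])*z
    P=(d["R"].T@(np.linalg.inv(d["mtx"])@r-d["t"][:,None])).T[z>0]
    for zz in(.1,.2):
        Q=P[(P[:,2]>zz)&(P[:,0]>.1)&(P[:,0]<.8)&(P[:,1]>-.12)&(P[:,1]<.8)]
        print(n,zz,[ (round(y,1),Q[(abs(Q[:,1]-y)<.05)][:,0].min().round(2),Q[(abs(Q[:,1]-y)<.05)][:,2].max().round(2)) for y in np.arange(-.1,.8,.1) if (abs(Q[:,1]-y)<.05).any()])
E
```

```text
(array([-0.6558, -0.5655, -0.0587]), array([ 159.7,   -0. , -179.9])) (array([-0.5803, -0.3935, -0.0589]), array([ 159.7,   -0. , -179.9])) [-0.5632  0.7432  0.2306]
top 0.1 [(np.float64(0.0), np.float64(0.1), np.float64(0.36)), (np.float64(0.1), np.float64(0.71), np.float64(0.11)), (np.float64(0.2), np.float64(0.71), np.float64(0.11)), (np.float64(0.3), np.float64(0.71), np.float64(0.12)), (np.float64(0.4), np.float64(0.72), np.float64(0.11))]
top 0.2 [(np.float64(0.0), np.float64(0.1), np.float64(0.36))]
side 0.1 [(np.float64(0.0), np.float64(0.1), np.float64(0.32)), (np.float64(0.1), np.float64(0.71), np.float64(0.11)), (np.float64(0.2), np.float64(0.71), np.float64(0.1)), (np.float64(0.3), np.float64(0.71), np.float64(0.1))]
side 0.2 [(np.float64(0.0), np.float64(0.1), np.float64(0.32))]
```

```bash
python3 -m jog '[{"translation":[0,0,-0.03],"rotation":[0,0,0],"hand":1},{"translation":[0,0,-0.06],"rotation":[0,0,0],"hand":1},{"translation":[-0.04,-0.03,-0.06],"rotation":[0,0,-1],"hand":1},{"translation":[-0.08,-0.06,-0.06],"rotation":[0,0,-3],"hand":1},{"translation":[-0.12,-0.09,-0.06],"rotation":[0,0,-5],"hand":1},{"translation":[-0.16,-0.12,-0.06],"rotation":[0,0,-5],"hand":1},{"translation":[-0.20,-0.15,-0.06],"rotation":[0,0,-5],"hand":1},{"translation":[-0.24,-0.18,-0.06],"rotation":[0,0,-5],"hand":1},{"translation":[-0.28,-0.21,-0.06],"rotation":[0,0,-5],"hand":1},{"translation":[-0.32,-0.24,-0.06],"rotation":[0,0,-5],"hand":1},{"translation":[-0.36,-0.27,-0.06],"rotation":[0,0,-5],"hand":1},{"translation":[-0.40,-0.30,-0.06],"rotation":[0,0,-5],"hand":1},{"translation":[-0.44,-0.33,-0.06],"rotation":[0,0,-5],"hand":1},{"translation":[-0.48,-0.36,-0.06],"rotation":[0,0,-5],"hand":1},{"translation":[-0.52,-0.39,-0.06],"rotation":[0,0,-5],"hand":1},{"translation":[-0.55,-0.42,-0.06],"rotation":[0,0,-5],"hand":1},{"translation":[-0.58,-0.45,-0.06],"rotation":[0,0,-5],"hand":1},{"translation":[-0.61,-0.48,-0.06],"rotation":[0,0,-5],"hand":1},{"translation":[-0.63,-0.51,-0.06],"rotation":[0,0,-5],"hand":1},{"translation":[-0.65,-0.54,-0.06],"rotation":[0,0,-5],"hand":1}]' 20
python3 - <<'E'
from h import *
from station import *
s=get_state();print(bal(s),tool_shift(s,.04,.122,.29),tool_shift(s,.04,.122,.155))
d=get_image("wrist");np.savez("w1.npz",**d);cv2.imwrite("pics/w1.png",cv2.resize(d["frame"][:,:,::-1],(768,576)))
E
```

```text
time_s: 2.1
tcp_pos: [0.6393, -0.1471, 0.2906]
tool_rot: [-0.0, 0.133, 0.991, 0.0]
contact_force: [0.9, 0.9, 0.0]
gripper_width: -0.003
[0.0371 0.1467 0.2906] (array([-0.0029, -0.0247,  0.0006]), array([ 1.647e+02, -1.000e-01, -1.800e+02])) (array([-0.0031, -0.0247,  0.1356]), array([ 1.647e+02, -1.000e-01, -1.800e+02]))
```

View pics/w1.png

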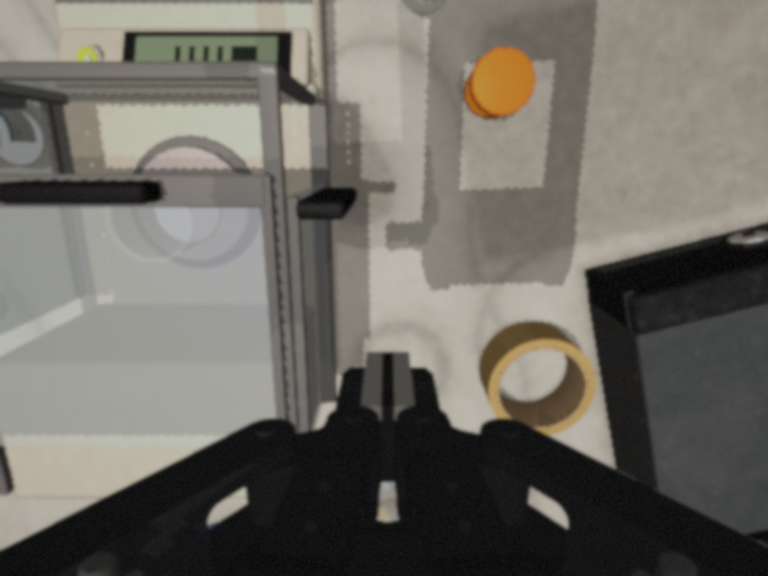

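The wrist view shows the left-door handle at (327,203) and the roof bar's end at (80,192), with the closed fingertips behind them at (387,360). Next I check the clearance beside the rail.

Run:
```python
from h import *
d=np.load("w1.npz")
def b(u,v,z): return (BR.T@(world(d,u/1.5,v/1.5,z)[:2]-O)).round(4)
print("handle top corners",[b(*p,.194) for p in((300,200),(352,190),(298,216),(345,216))])
print("rail outer y",b(330,330,.19),b(330,330,.09),b(300,330,.19));print("bar end",b(158,183,.209),b(158,200,.209),"roof rail",b(270,300,.19))
for s,c,P,m in blobs(d,"black",(190,115,250,150)):print(s,c,[(BR.T@(np.percentile(P[:,:2],q,0)-O)).round(3) for q in(5,50,95)],np.percentile(P[:,2],[5,95]).round(3))
```

```text
handle top corners [array([-0.0103,  0.1038]), array([-0.0151,  0.1294]), array([-0.0025,  0.1024]), array([-0.0025,  0.1256])]
rail outer y [0.059  0.1157] [0.0964 0.103 ] [0.059  0.0995]
bar end [-0.0194  0.0422] [-0.0118  0.0412] roof rail [0.0421 0.0846]
[199, 125, 38, 22, 583] [217.7 135.4] [array([-0.009,  0.102]), array([-0.007,  0.114]), array([-0.004,  0.125])] [0.11  0.187]
```

```bash
python3 -m jog '[{"translation":[0,-0.022,0],"rotation":[0,0,0],"hand":1},{"translation":[0,-0.022,0.02],"rotation":[0,0,0],"hand":1},{"translation":[0,-0.022,0.04],"rotation":[0,0,0],"hand":1},{"translation":[0,-0.022,0.06],"rotation":[0,0,0],"hand":1},{"translation":[0,-0.022,0.08],"rotation":[0,0,0],"hand":1},{"translation":[0,-0.022,0.10],"rotation":[0,0,0],"hand":1},{"translation":[0,-0.022,0.12],"rotation":[0,0,0],"hand":1},{"translation":[0,-0.022,0.135],"rotation":[0,0,0],"hand":1},{"translation":[0,-0.022,0.135],"rotation":[0,0,0],"hand":1}]'
python3 - <<'E'
from h import *
from station import *
s=get_state();print(bal(s),s["contact_force"])
d=get_image("wrist");cv2.imwrite("pics/w2.png",cv2.resize(d["frame"][:,:,::-1],(768,576)))
E
```

```text
time_s: 3.05
tcp_pos: [0.6318, -0.1661, 0.1538]
tool_rot: [-0.002, 0.133, 0.991, 0.0]
contact_force: [-0.2, -0.2, -0.8]
gripper_width: -0.003
[0.0349 0.1264 0.1538] [-0.19293774 -0.16925714 -0.80647403]
```

View pics/w2.png

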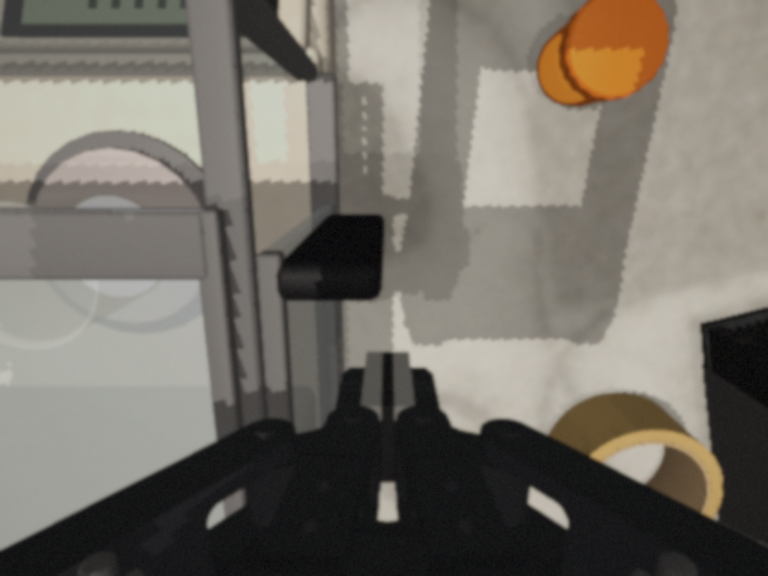

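The handle's back face is just ahead at (330,280) and the fingertip at (387,360) overlaps only its outer part. I shift 5 mm inwards, then push slowly.

```bash
python3 -m jog '[{"translation":[0.005,-0.005,0],"rotation":[0,0,0],"hand":1},{"translation":[0.01,-0.005,0],"rotation":[0,0,0],"hand":1},{"translation":[0.015,-0.005,0],"rotation":[0,0,0],"hand":1},{"translation":[0.02,-0.005,0],"rotation":[0,0,0],"hand":1},{"translation":[0.025,-0.005,0],"rotation":[0,0,0],"hand":1},{"translation":[0.03,-0.005,0],"rotation":[0,0,0],"hand":1},{"translation":[0.035,-0.005,0],"rotation":[0,0,0],"hand":1},{"translation":[0.04,-0.005,0],"rotation":[0,0,0],"hand":1},{"translation":[0.045,-0.005,0],"rotation":[0,0,0],"hand":1},{"translation":[0.05,-0.005,0],"rotation":[0,0,0],"hand":1},{"translation":[0.055,-0.005,0],"rotation":[0,0,0],"hand":1},{"translation":[0.06,-0.005,0],"rotation":[0,0,0],"hand":1},{"translation":[0.065,-0.005,0],"rotation":[0,0,0],"hand":1},{"translation":[0.07,-0.005,0],"rotation":[0,0,0],"hand":1},{"translation":[0.074,-0.005,0],"rotation":[0,0,0],"hand":1},{"translation":[0.077,-0.005,0],"rotation":[0,0,0],"hand":1}]'
python3 - <<'E'
from h import *
from station import *
s=get_state();print(bal(s),BR.T@s["contact_force"][:2])
d=get_image("wrist");cv2.imwrite("pics/w3.png",cv2.resize(d["frame"][:,:,::-1],(768,576)))
E
```

```text
time_s: 4.7
tcp_pos: [0.5574, -0.1511, 0.1562]
tool_rot: [-0.0, 0.133, 0.991, 0.0]
contact_force: [1.4, 0.2, 0.5]
gripper_width: 0.0
[-0.0409  0.1214  0.1562] [1.28676243 0.54787214]
```

View pics/w3.png

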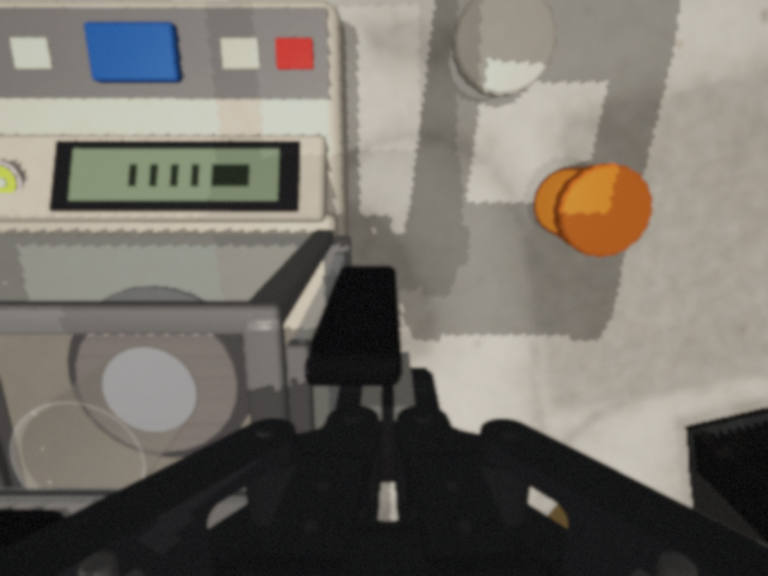

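The handle at (355,325) is in contact with the fingertip and moving, with the friction force at about 1.3 N. I continue in small steps to the stop.

```bash
python3 -m jog '[{"translation":[0.002,0,0],"rotation":[0,0,0],"hand":1},{"translation":[0.004,0,0],"rotation":[0,0,0],"hand":1},{"translation":[0.006,0,0],"rotation":[0,0,0],"hand":1},{"translation":[0.008,0,0],"rotation":[0,0,0],"hand":1},{"translation":[0.009,0,0],"rotation":[0,0,0],"hand":1}]'; python3 -m jog '[{"translation":[0.001,0,0],"rotation":[0,0,0],"hand":1},{"translation":[0.002,0,0],"rotation":[0,0,0],"hand":1},{"translation":[0.002,0,0],"rotation":[0,0,0],"hand":1}]'; python3 -m jog '[{"translation":[0.001,0,0],"rotation":[0,0,0],"hand":1},{"translation":[0.002,0,0],"rotation":[0,0,0],"hand":1},{"translation":[0.002,0,0],"rotation":[0,0,0],"hand":1}]'
```

```text
time_s: 5.25
tcp_pos: [0.5489, -0.1488, 0.1562]
tool_rot: [-0.0, 0.133, 0.991, -0.0]
contact_force: [1.2, 0.3, -0.7]
gripper_width: -0.001
time_s: 5.55
tcp_pos: [0.5477, -0.1485, 0.1563]
tool_rot: [0.001, 0.133, 0.991, -0.0]
contact_force: [4.6, -1.7, -3.6]
gripper_width: -0.002
time_s: 5.85
tcp_pos: [0.5476, -0.1485, 0.1565]
tool_rot: [0.003, 0.133, 0.991, -0.0]
contact_force: [11.3, -3.7, -8.7]
gripper_width: 0.003
```

The door is against its stop: 12 N, no further motion, and the tip is where I predicted. I back off, lift and go over behind the roof bar.

```bash
python3 -m jog '[{"translation":[-0.01,0,0],"rotation":[0,0,0],"hand":1},{"translation":[-0.025,0,0],"rotation":[0,0,0],"hand":1},{"translation":[-0.03,0,-0.03],"rotation":[0,0,0],"hand":1},{"translation":[-0.04,0,-0.06],"rotation":[0,0,0],"hand":1},{"translation":[-0.06,0,-0.09],"rotation":[0,0,0],"hand":1},{"translation":[-0.077,-0.03,-0.09],"rotation":[0,0,0],"hand":1},{"translation":[-0.077,-0.06,-0.09],"rotation":[0,0,0],"hand":1},{"translation":[-0.077,-0.09,-0.09],"rotation":[0,0,0],"hand":1},{"translation":[-0.077,-0.12,-0.09],"rotation":[0,0,0],"hand":1},{"translation":[-0.077,-0.12,-0.075],"rotation":[0,0,0],"hand":1},{"translation":[-0.077,-0.12,-0.065],"rotation":[0,0,0],"hand":1},{"translation":[-0.077,-0.12,-0.065],"rotation":[0,0,0],"hand":1}]'
python3 - <<'E'
from h import *
from station import *
s=get_state();print(bal(s),BR.T@s["contact_force"][:2])
d=get_image("wrist");cv2.imwrite("pics/w4.png",cv2.resize(d["frame"][:,:,::-1],(768,576)))
E
```

```text
time_s: 7.05
tcp_pos: [0.5868, -0.2825, 0.2189]
tool_rot: [-0.002, 0.133, 0.991, 0.001]
contact_force: [-0.6, 0.7, -0.5]
gripper_width: -0.002
[0.0219 0.0023 0.2189] [-0.77657157  0.48397759]
```

View pics/w4.png

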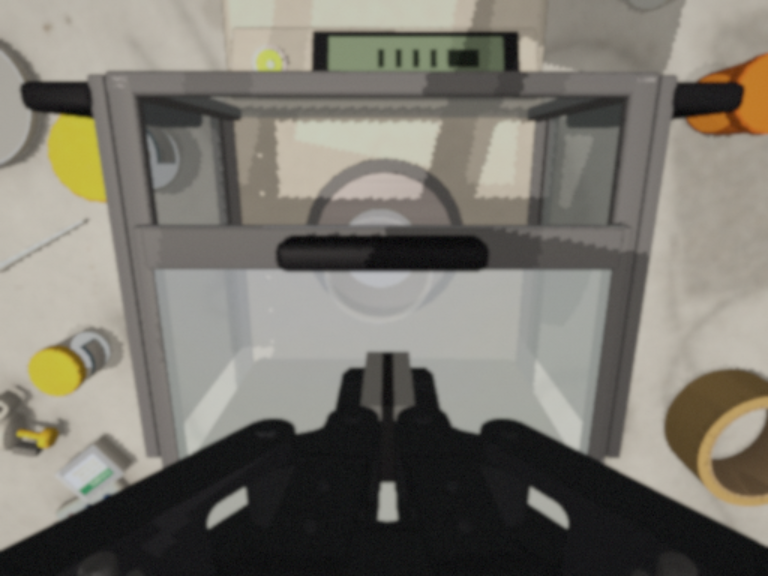

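The left handle (707,97) is now level with the fixed right one (57,97), so the door is shut. The roof bar is at (382,252), ahead of the tip at (387,360). I lower to 8 mm over the glass and push.

```bash
python3 -m jog '[{"translation":[0,0,0.01],"rotation":[0,0,0],"hand":1},{"translation":[0,0,0.016],"rotation":[0,0,0],"hand":1},{"translation":[0,0,0.02],"rotation":[0,0,0],"hand":1},{"translation":[0,0,0.02],"rotation":[0,0,0],"hand":1}]'; python3 -m jog '[{"translation":[0.005,0,0],"rotation":[0,0,0],"hand":1},{"translation":[0.01,0,0],"rotation":[0,0,0],"hand":1},{"translation":[0.015,0,0],"rotation":[0,0,0],"hand":1},{"translation":[0.02,0,0],"rotation":[0,0,0],"hand":1},{"translation":[0.025,0,0],"rotation":[0,0,0],"hand":1},{"translation":[0.03,0,0],"rotation":[0,0,0],"hand":1},{"translation":[0.035,0,0],"rotation":[0,0,0],"hand":1},{"translation":[0.04,0,0],"rotation":[0,0,0],"hand":1},{"translation":[0.045,0,0],"rotation":[0,0,0],"hand":1},{"translation":[0.05,0,0],"rotation":[0,0,0],"hand":1},{"translation":[0.055,0,0],"rotation":[0,0,0],"hand":1},{"translation":[0.06,0,0],"rotation":[0,0,0],"hand":1},{"translation":[0.065,0,0],"rotation":[0,0,0],"hand":1}]'; python3 -m jog '[{"translation":[0.002,0,0],"rotation":[0,0,0],"hand":1},{"translation":[0.004,0,0],"rotation":[0,0,0],"hand":1},{"translation":[0.005,0,0],"rotation":[0,0,0],"hand":1}]'; python3 -m jog '[{"translation":[0.001,0,0],"rotation":[0,0,0],"hand":1},{"translation":[0.002,0,0],"rotation":[0,0,0],"hand":1},{"translation":[0.003,0,0],"rotation":[0,0,0],"hand":1}]'
python3 - <<'E'
from h import *
from station import *
s=get_state();print(bal(s),BR.T@s["contact_force"][:2])
E
```

```text
time_s: 7.5
tcp_pos: [0.5876, -0.2834, 0.2005]
tool_rot: [-0.001, 0.133, 0.991, 0.0]
contact_force: [0.2, -0.4, -0.1]
gripper_width: -0.0
time_s: 8.8
tcp_pos: [0.5248, -0.2666, 0.2013]
tool_rot: [0.0, 0.133, 0.991, 0.0]
contact_force: [1.3, -0.6, 0.8]
gripper_width: 0.001
time_s: 9.1
tcp_pos: [0.5203, -0.2654, 0.2012]
tool_rot: [-0.0, 0.133, 0.991, 0.0]
contact_force: [1.2, -0.0, 0.7]
gripper_width: -0.0
time_s: 9.4
tcp_pos: [0.5175, -0.2646, 0.2013]
tool_rot: [0.0, 0.133, 0.991, -0.0]
contact_force: [1.1, -0.2, 0.2]
gripper_width: 0.0
[-0.0496  0.0014  0.2013] [1.1350869  0.10610884]
```

```bash
python3 -m jog '[{"translation":[0.001,0,0],"rotation":[0,0,0],"hand":1},{"translation":[0.002,0,0],"rotation":[0,0,0],"hand":1},{"translation":[0.002,0,0],"rotation":[0,0,0],"hand":1}]'; python3 -m jog '[{"translation":[0.001,0,0],"rotation":[0,0,0],"hand":1},{"translation":[0.002,0,0],"rotation":[0,0,0],"hand":1},{"translation":[0.002,0,0],"rotation":[0,0,0],"hand":1}]'
python3 - <<'E'
from h import *
from station import *
s=get_state();print(bal(s),BR.T@s["contact_force"][:2])
E
```

```text
time_s: 9.7
tcp_pos: [0.5159, -0.2642, 0.2013]
tool_rot: [0.0, 0.133, 0.991, -0.0]
contact_force: [4.2, -0.1, -1.2]
gripper_width: -0.001
time_s: 10.0
tcp_pos: [0.5158, -0.2641, 0.2015]
tool_rot: [0.002, 0.133, 0.991, -0.0]
contact_force: [11.2, -2.8, -6.5]
gripper_width: 0.003
[-0.0514  0.0014  0.2015] [11.54035155  0.21180123]
```

The roof stopped at the same tip x as the door, at 11.5 N, so it is shut. I lift over to above the tare key.

```bash
python3 -m jog '[{"translation":[-0.01,0,0],"rotation":[0,0,0],"hand":1},{"translation":[-0.02,0,0],"rotation":[0,0,0],"hand":1},{"translation":[-0.02,0,-0.03],"rotation":[0,0,0],"hand":1},{"translation":[-0.02,0,-0.05],"rotation":[0,0,0],"hand":1},{"translation":[0.02,0,-0.05],"rotation":[0,0,0],"hand":1},{"translation":[0.05,0,-0.05],"rotation":[0,0,0],"hand":1},{"translation":[0.08,0,-0.05],"rotation":[0,0,0],"hand":1},{"translation":[0.10,0,-0.05],"rotation":[0,0,0],"hand":1},{"translation":[0.104,0,-0.02],"rotation":[0,0,0],"hand":1},{"translation":[0.104,0,0.01],"rotation":[0,0,0],"hand":1},{"translation":[0.104,0,0.04],"rotation":[0,0,0],"hand":1},{"translation":[0.104,0,0.07],"rotation":[0,0,0],"hand":1},{"translation":[0.104,0,0.10],"rotation":[0,0,0],"hand":1},{"translation":[0.104,0,0.11],"rotation":[0,0,0],"hand":1},{"translation":[0.104,0,0.11],"rotation":[0,0,0],"hand":1}]'
python3 - <<'E'
from h import *
from station import *
s=get_state();print(bal(s),BR.T@s["contact_force"][:2])
for n in("wrist","top"):
    d=get_image(n);np.savez(n+"5.npz",**d)
    f=d["frame"][:,:,::-1]; f=cv2.resize(f,(768,576)) if n=="wrist" else cv2.resize(f[110:290,170:350],(600,600),interpolation=cv2.INTER_CUBIC)
    cv2.imwrite(f"pics/{n}5.png",f)
    for st,c,P,m in blobs(d,"blue",(0,0,512,384) if n=="wrist" else (230,220,300,270),2): print(n,st,c,(BR.T@(world(d,*c,.0505)[:2]-O)).round(4))
E
```

```text
time_s: 11.5
tcp_pos: [0.4126, -0.2358, 0.0902]
tool_rot: [-0.002, 0.133, 0.991, 0.001]
contact_force: [0.1, 0.2, -0.1]
gripper_width: -0.0
[-0.1584  0.0018  0.0902] [0.07448413 0.25838109]
wrist [223, 202, 68, 41, 2471] [256.6 220.2] [-0.1592  0.0006]
top [257, 241, 17, 11, 138] [265.2 246.1] [-0.1579  0.001 ]
```

View pics/wrist5.png

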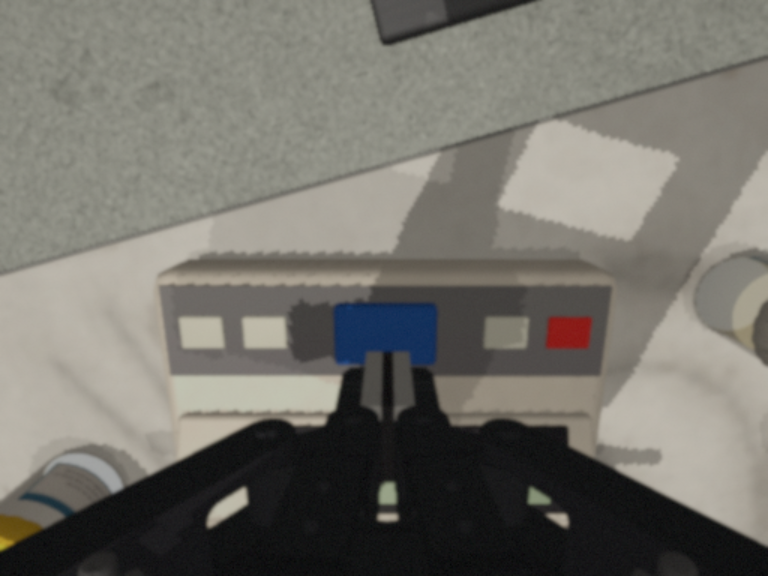

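View pics/top5.png

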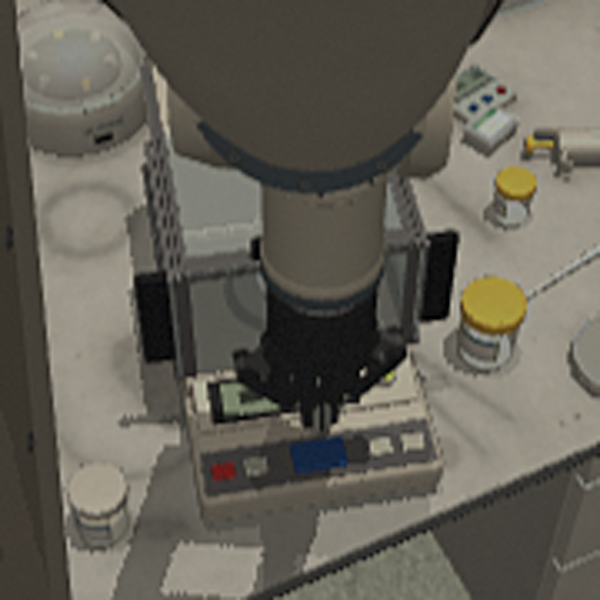

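Key centred under the tip (wrist view: key (385,333), tip (387,360), still 40 mm above it), and both door handles look shut. The roof bar is mostly hidden by the arm here, so I check it from the side camera before pressing.

Run:
```python
from h import *
from station import *
def pr(d,bx,by,z):
    c=d["R"]@np.r_[O+BR@[bx,by],z]+d["t"];p=d["mtx"]@c;return (p[:2]/p[2]).round(1)
t=np.load("top5.npz");print("top: expected bar ends",pr(t,-.068,.035,.209),pr(t,-.068,-.035,.209))
d=get_image("side");np.savez("side5.npz",**d)
print("side expected bar",pr(d,-.068,0,.209),"handle",pr(d,-.068,.1115,.19))
for s,c,P,m in blobs(d,"black",(190,160,325,230),6):
    q=BR.T@(P[:,:2]-O).T;print(s,c,np.median(q,1).round(3),np.percentile(P[:,2],[5,95]).round(3))
cv2.imwrite("pics/side5.png",cv2.resize(d["frame"][120:330,170:350,::-1],(514,600),interpolation=cv2.INTER_CUBIC))
```

```text
top: expected bar ends [245.2 182.7] [273.1 178.7]
side expected bar [253.8 182.3] handle [305.5 179.7]
[221, 160, 52, 31, 809] [247.9 171.7] [-0.147 -0.005] [0.115 0.209]
[196, 194, 14, 28, 251] [203.  207.2] [-0.065 -0.113] [0.094 0.187]
[300, 179, 11, 24, 131] [305.7 187.2] [-0.065  0.115] [0.119 0.187]
```

View pics/side5.png

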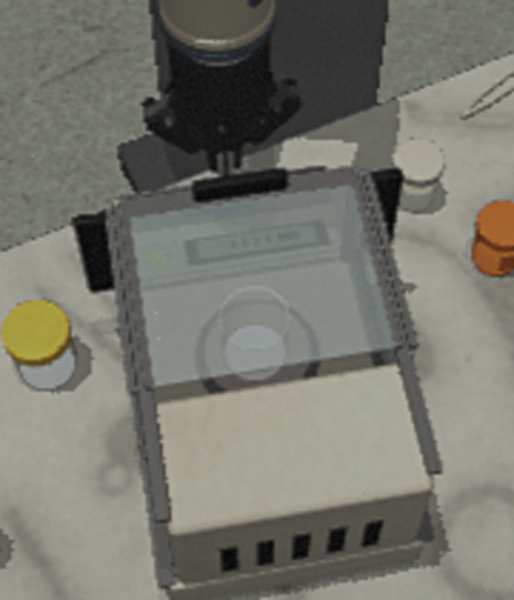

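The side crop shows the roof bar at the front (240,185) and both handles level at x −65 mm, with the beaker and jars standing. Now I press the key.

```bash
python3 -m jog '[{"translation":[0,-0.001,0.012],"rotation":[0,0,0],"hand":1},{"translation":[0,-0.001,0.024],"rotation":[0,0,0],"hand":1},{"translation":[0,-0.001,0.034],"rotation":[0,0,0],"hand":1},{"translation":[0,-0.001,0.038],"rotation":[0,0,0],"hand":1},{"translation":[0,-0.001,0.04],"rotation":[0,0,0],"hand":1},{"translation":[0,-0.001,0.041],"rotation":[0,0,0],"hand":1},{"translation":[0,-0.001,0.042],"rotation":[0,0,0],"hand":1}]';  python3 -m jog '[{"translation":[0,0,0.001],"rotation":[0,0,0],"hand":1},{"translation":[0,0,0.002],"rotation":[0,0,0],"hand":1},{"translation":[0,0,0.002],"rotation":[0,0,0],"hand":1}]'
```

```text
time_s: 12.35
tcp_pos: [0.413, -0.2371, 0.0494]
tool_rot: [-0.0, 0.133, 0.991, 0.0]
contact_force: [-2.3, 0.7, 2.5]
gripper_width: 0.001
time_s: 12.65
tcp_pos: [0.413, -0.2371, 0.0474]
tool_rot: [-0.0, 0.133, 0.991, -0.0]
contact_force: [-1.1, 0.8, 3.3]
gripper_width: 0.005
```

```bash
python3 -m jog '[{"translation":[0,0,0.001],"rotation":[0,0,0],"hand":1},{"translation":[0,0,0.002],"rotation":[0,0,0],"hand":1},{"translation":[0,0,0.002],"rotation":[0,0,0],"hand":1}]';  python3 -m jog '[{"translation":[0,0,0.001],"rotation":[0,0,0],"hand":1},{"translation":[0,0,0.002],"rotation":[0,0,0],"hand":1},{"translation":[0,0,0.002],"rotation":[0,0,0],"hand":1}]'
```

```text
time_s: 12.95
tcp_pos: [0.413, -0.2372, 0.0459]
tool_rot: [-0.0, 0.133, 0.991, -0.0]
contact_force: [-4.7, 2.5, 16.3]
gripper_width: 0.007
time_s: 13.25
tcp_pos: [0.4129, -0.2372, 0.045]
tool_rot: [-0.0, 0.133, 0.991, -0.0]
contact_force: [-11.1, 5.0, 35.9]
gripper_width: 0.003
```

The key is at its bottom stop: the force rose sharply from 3.3 to 16 N and above, at z ≈ 46 mm. Releasing.

```bash
python3 -m jog '[{"translation":[0,0,-0.005],"rotation":[0,0,0],"hand":1},{"translation":[0,0,-0.012],"rotation":[0,0,0],"hand":1},{"translation":[0,0,-0.03],"rotation":[0,0,0],"hand":1},{"translation":[0,0,-0.06],"rotation":[0,0,0],"hand":1},{"translation":[0,0,-0.10],"rotation":[0,0,0],"hand":1},{"translation":[0,0,-0.14],"rotation":[0,0,0],"hand":1},{"translation":[0,0,-0.18],"rotation":[0,0,0],"hand":1},{"translation":[0,0,-0.22],"rotation":[0,0,0],"hand":1},{"translation":[0,0.04,-0.24],"rotation":[0,0,0],"hand":1},{"translation":[0,0.08,-0.24],"rotation":[0,0,0],"hand":1},{"translation":[0,0.12,-0.24],"rotation":[0,0,0],"hand":1},{"translation":[0,0.16,-0.24],"rotation":[0,0,0],"hand":1},{"translation":[0,0.20,-0.24],"rotation":[0,0,0],"hand":1},{"translation":[0,0.24,-0.24],"rotation":[0,0,0],"hand":1},{"translation":[0,0.24,-0.24],"rotation":[0,0,0],"hand":1},{"translation":[0,0.24,-0.24],"rotation":[0,0,0],"hand":1}]'
python3 - <<'E'
from h import *
from station import *
t=get_image("top");s=get_image("side")
a=t["frame"][100:300,160:360];b=s["frame"][100:300,160:360]
cv2.imwrite("pics/end.png",cv2.resize(np.hstack([a,b])[:,:,::-1],(800,400),interpolation=cv2.INTER_CUBIC))
for n,d,bx in(("top",t,(200,150,320,270)),("side",s,(190,160,325,230))):
    for k in("black","blue"):
        for st,c,P,m in blobs(d,k,bx,3): print(n,k,st,np.median(BR.T@(P[:,:2]-O).T,1).round(3),np.percentile(P[:,2],[50,95]).round(4))
E
```

```text
time_s: 14.85
tcp_pos: [0.4764, -0.005, 0.2832]
tool_rot: [0.0, 0.132, 0.991, -0.0]
contact_force: [-0.5, 0.5, -0.1]
gripper_width: 0.002
top black [234, 219, 44, 18, 97] [-0.113 -0.018] [0.0559 0.0647]
top black [292, 257, 28, 13, 62] [-0.193 -0.107] [-0.0149 -0.0062]
top blue [257, 241, 17, 11, 139] [-0.159  0.002] [0.0521 0.0549]
side black [196, 194, 14, 28, 250] [-0.065 -0.113] [0.149  0.1863]
side black [238, 179, 33, 12, 229] [-0.065 -0.   ] [0.2054 0.2105]
side black [300, 179, 11, 24, 129] [-0.065  0.115] [0.1689 0.1869]
```

View pics/end.png

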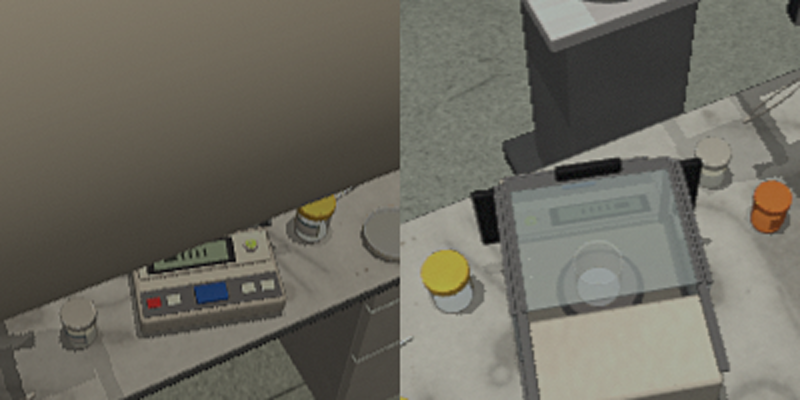

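The final views show the bar and both handles level at x −65 mm, the key back up, and the beaker and jars standing where they were.

```bash
python3 -c "
from station import *
print(job_done())"
```

```text
the job is handed in; nothing more can be done
None
```

The balance is ready for weighing, and I handed the job in at about 15 s of the 51 s allowed. No verdict came back.

- **Door and roof:** I pushed the left door shut first, then the roof panel, each with the closed fingertips. Each slid with about 1.3 N and stopped at about 12 N. The last side view puts the roof bar and both door handles at x −65 mm, level with the fixed right-hand handle. That is 3 mm from the stated −68 mm, and the fixed handle reads the same −65 mm, so it looks like a measuring offset rather than a gap.
- **Tare key:** with both shut, I pressed the key to its stop at about z 46 mm and let it go. The last top view reads it back up at about 52 mm. I made one more small step than needed after it bottomed, so the wrist force reached 36 N straight down (about 38 N in all) for a moment. That is well under the 120 N wrist limit, but it was firmer than "gently" called for.
- **Everything else:** the beaker and the jars look unmoved in the final views. The arm is clear, and the force reading is about 0.7 N or less, which is sensor noise.
- **Not seen:** the arm blocked the top camera's view of the roof and door at the end, so those final checks rest on the side camera.

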